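# Swap the slide-on tool batteries on the bench charger

## Task

Swap the battery packs on the bench charger: squeeze both side catches of the charged pack, slide it back off the rails and stand it in the middle of the rubber mat; then slide the flat pack that stands on the bench onto the charger rails until it is fully home and both its catches have clicked out, and let go. The charger sits loosely and shifts a little, so work by feel: bring the pack up against the terminals gently, do not wrench the packs in the rails, and leave the other things where they are.

Things in the scene. Friction and masses are not known exactly. Their poses are not given: they have to be found in the camera images.
- charger: Grey bench charger, 184 x 100 mm, on a fixed aluminium plate 6 mm thick. Origin: its underside, below a pack that is home, 6 mm above the bench. x: the way packs slide on; z up. It hangs loosely on two keyhole screws: a push or pull of some 2 N or more shifts it along x, 16 mm in all; at the start it can still shift 4 to 16 mm towards +x. It cannot lift or turn.
- charger_home (a point): On the charger's deck (38 mm above its underside, moves with it): where the origin of a pack lies that is fully home against the end stop; axes as the charger's. Deck from x -118 mm. Two black rails, x -30 to 42 mm: walls 52.4 mm apart, lips above 6.5 to 10 mm up, 43 mm apart, notches for the hooks at x -17.5 to 3 mm. Hump from x 48 mm, 27 mm high.
- terminals: Black terminal block with copper blades, 50 mm wide, 11.5 mm high, across the end of the rails: the end stop, fixed to the charger. Origin and axes as charger_home; its near face is at x 40 mm, where the front edge of a pack's foot meets it.
- charger_mouth (a point): On the deck, middle of the rails' mouth, 41 mm before home; axes as the charger's. The walls flare out by 3 mm a side and the lips rise by 2 mm over the 11 mm behind it. A pack whose origin is 82 mm or more before home is clear of the rails and can be lifted off or set down on the deck.
- full_pack: Charged battery pack, latched on the charger at the start, some 0.4 kg, contacts down. Origin: underside centre; x: the end that goes on first; z up. Black case 92 x 57 mm, z 14 to 56 mm, on a grey foot (80 x 50 x 5 mm, 38 mm wide neck above it).
- full_pack_grip (a point): Charged pack, midway between its two side buttons (12 mm behind its middle, 34 mm up). Grey spring buttons, 28 long x 22 mm high, 69 mm over both; each goes 5.5 mm in (1.8 N to start, 3.7 N fully in) and draws a steel hook into the foot. With both about 4.5 mm in or more the pack slides freely; otherwise the hooks hold it on the rails.
- flat_pack: Flat battery pack, same model and axes, standing on its foot on the bench, left or right of the charger, front end away from the robot. Held by the case ahead of the buttons (x 10 to 40 mm, 57 mm wide) its catches stay free: the ramped hooks meet the rails some 28 mm before home, resist with some 3 to 10 N, and snap out 2 mm before the end stop.
- mat: Black rubber mat, 170 x 140 x 4 mm, flat on the bench on the other side of the charger. Origin: centre of its underside.
- full_pack_catch_l (a joint): Left (+y) catch of the charged pack: 0 = out, 0.0055 m = pressed fully in.
- full_pack_catch_r (a joint): Right (-y) catch of the charged pack: 0 = out, 0.0055 m = pressed fully in.
- flat_pack_catch_l (a joint): Left (+y) catch of the flat pack: 0 = out; about 0.003 m while the hook rubs inside the rail.
- flat_pack_catch_r (a joint): Right (-y) catch of the flat pack, likewise.
- mug: Bystander: white mug, 82 mm wide, 92 mm high; origin at its underside.
- offcut: Bystander: wood offcut 75 x 120 x 48 mm; origin at its underside centre.
- chisel: Bystander: chisel with a yellow handle, 250 mm long, 27 mm high, lying along its x; origin near the middle of its length, at the bench.
Not all that is in view belongs to the job. What is shaped like the flat_pack but blue or pink is not meant.

How it is judged (in metres and radians):
On the way, in this order (a step that is already met when the one before it is completed fails the run):
1. the charged pack has been drawn back clear of the charger rails (x of full_pack in the frame of charger_home below -0.082 m), for 0.05 s.
2. the charged pack stands upright in the middle of the rubber mat, let go (horizontal distance between full_pack and mat below 0.04 m and height (world z) of full_pack below 0.008 m and angle between full_pack's own z axis and vertical below 0.06 rad and contact force between full_pack and the fingers below 0.1 N and linear speed of full_pack below 0.02 m/s), for 0.2 s.
At the end, for the whole second after the job is handed in: Flat pack home on the charger (within 3 mm along the rails, down on the deck), both its catches out (under 1.5 mm in); charged pack standing upright on the mat, within 40 mm of its middle; both packs at rest (x of flat_pack in the frame of charger_home between -0.003 and 0.003 m and y of flat_pack in the frame of charger_home between -0.004 and 0.004 m and z of flat_pack in the frame of charger_home between -0.003 and 0.003 m and value of joint each of flat_pack_catch_l, flat_pack_catch_r below 0.0015 m and horizontal distance between full_pack and mat below 0.04 m and height (world z) of full_pack between 0.001 and 0.008 m and angle between full_pack's own z axis and vertical below 0.06 rad and linear speed of each of full_pack, flat_pack below 0.02 m/s); the robot touches nothing.
It fails at once if the flat pack is rammed into the terminal block (more than 25 N between them) (contact force between flat_pack and terminals above 25 N).
It fails at once if a pack is wrenched against the charger (more than 70 N between them) (contact force between any of flat_pack, full_pack and charger above 70 N).
It fails at once if the mug, the wood offcut or the chisel is pushed more than 20 mm (distance of any of mug, offcut, chisel from where it was at the start of the episode above 0.02 m).
It also fails if it takes over 67 s, if anything falls off the work surface, if the arm or the gripper's body presses on something with over 40 N, if the wrist force passes 120 N, or if a joint passes its speed limit or range.

## Robot

A 7-joint arm with a two-finger parallel gripper is mounted at the origin on the work surface. World frame = base frame: x ahead of the robot, y to its left, z up, the work surface at z = 0. Lengths are in mm, angles in rad, forces in N, time in s.
With the tool pointing down it reaches from about 400 to 925 mm from the base axis. Payload 5.6 kg.
Tool frame: the origin (TCP) lies midway between the tips of the shut fingers; the grasp point (between the pads) lies 19 mm behind it; z points along the fingers, y is the line along which they close (so a half turn about z gives the same grasp; the last joint's range is limited). The gripper opens to 85 mm and grips with 20 to 120 N. Pads are 22 mm wide; open, the fingers measure 114 mm over their backs; the gripper's body (76 mm by 85 mm) begins 54 mm behind the grasp point. The pads swing forward as they close: fully open they stand 13 mm farther back than shut.
Start: joints at [-1.155, 0.468, -0.012, 1.603, 0.006, 1.071, -0.056], TCP at [287.906, 582.768, 231.29] pointing down, gripper open.
Joint ranges: [-2.53, 2.53], [-0.31, 2.02], [-1.57, 1.55], [0.28, 2.44], [-1.29, 4.43], [0.15, 1.84], [-2.92, 2.92]. Speed limits (rad/s): [2.57, 2.57, 3.14, 3.14, 3.14, 3.14, 3.14].

## Interface

Orientations are given as a unit quaternion [x, y, z, w].
In Python, from station import bot gives the robot as it stands. The module is installed in compiled form; this text tells all that it offers.
- The arm moves only by the shell command python3 -m handwheel 'ROWS' [FORCE]. ROWS is a JSON object of lists of equal length, an entry for each row: "angular": the turn, a rotation vector about the tool's x, y, z in degrees, a list of three; "dp": the shift along the tool's x, y, z in mm, a list of three; "grip": the opening, from 0 (shut) to 1 (fully open). A call has 1 to 20 rows; each row shifts and turns the commanded pose from where the row before left it, along the tool's axes as they then stand; what a row does not reach is not made up. A row lasts 1/10 s, in which the tool goes at most 50 mm and 8.59 degrees, less where a joint would pass 70% of its speed; a pose out of reach is approached as far as the arm can. A call with a gripper value outside its range is refused whole. The fingers move at their own pace and stop on an object; FORCE is the grip in N (left out, the last holds). Time passes only in rows, so rows that do not move let the fingers close. It gives the time, the measured TCP pose, the force, the opening and the grip force at its end, in the units of the state.
- bot.get_state(): the state, without advancing time (a new reading comes with each control period).
- bot.get_image(name): name is "side" or "top" or "wrist"; returns a dict with "img" (400x640x3 uint8, red, green, blue), "camera_matrix" (3x3 intrinsics, pixels), "eye" and "rotation" of the camera in the world. Camera axes: x right, y down, z forward; pixel columns grow to the right and rows downward; lengths in mm; the calibration is good to about 2 mm. A picture is of the moment at which its call begins. There is no depth.
- bot.job_done(): hands the job in; it is judged then, once.
The state is a dict: "clock": time; "joint_pos": joint angles; "joint_velocities": joint speeds; "effort": joint torques, N m; "tcp_pos": TCP position; "orientation": TCP orientation; "force": force on the tool from outside, world axes, zero at the start; "moment": the same for the moment, N m; "opening": finger opening in mm; "grip_force": force on a finger pad.
Only numpy, scipy, OpenCV 4.12 (cv2) and the standard library are available. Lean on these libraries where they do the work, as an engineer would, in place of code of your own. Each camera call takes 0.05 s, during which the arm holds its last target. There are 200 camera calls.

## Working session

There is one attempt and no reset: what is moved stays moved. The work goes in short steps, Python scripts to look and compute and a shell command to move; the robot and the scene stay as the last step left them, time stands still between calls to the robot, and variables do not carry over. Pictures are saved under pics/ and viewed, at most 10 in all, crops included, and the job is handed in when it is done.

```bash
mkdir -p pics; cat > h.py <<'E'
import numpy as np, cv2, json
from station import bot
def shot(n,f=None):
    d=bot.get_image(n)
    if f: cv2.imwrite('pics/'+f, d['img'][:,:,::-1])
    return d
def ray(d,u,v):
    K=np.array(d['camera_matrix']);R=np.array(d['rotation']);
    if R.shape!=(3,3):
        from scipy.spatial.transform import Rotation as Ro; R=Ro.from_quat(R).as_matrix()
    return np.array(d['eye'],float), R@np.linalg.inv(K)@np.array([u,v,1.0])
def onz(d,u,v,z):
    e,r=ray(d,u,v); return e+r*(z-e[2])/r[2]
def tri(d1,p1,d2,p2):
    e1,r1=ray(d1,*p1);e2,r2=ray(d2,*p2)
    s=np.linalg.lstsq(np.c_[r1,-r2],e2-e1,rcond=None)[0]
    a=e1+s[0]*r1;b=e2+s[1]*r2
    return (a+b)/2, np.linalg.norm(a-b)
E
python3 - <<'E'
from h import *
import pickle
np.set_printoptions(precision=2,suppress=True)
D={n:shot(n,n+'0.png') for n in('top','side','wrist')}
pickle.dump(D,open('d0.pkl','wb'))
for n,d in D.items(): print(n,d['eye'],np.array(d['rotation']).tolist(),np.array(d['camera_matrix']).tolist())
s=bot.get_state();print(s['clock'],s['tcp_pos'],s['orientation'],s['opening'],s['force'])
cv2.imwrite('pics/both0.png',np.vstack([D['top']['img'],D['side']['img']])[:,:,::-1][:, :])
E
```

```text
top [ 377.47  -83.65 1400.73] [-0.6972669704002818, 0.714159016518469, -0.04019405625634353, 0.04669163689406808] [[451.4348225055196, 0.0, 325.7545151098834], [0.0, 451.4348225055196, 197.325707639188], [0.0, 0.0, 1.0]]
side [410.06 713.38 605.92] [-0.07666106517032215, 0.8743759750501677, -0.47612105287234885, 0.053837518086795766] [[407.6397763989791, 0.0, 319.8062446328477], [0.0, 407.6397763989791, 197.3084207662755], [0.0, 0.0, 1.0]]
wrist [223.44 614.08 372.27] [0.8405853651397773, 0.5225201626397596, 0.07457401233332803, 0.12176879827055385] [[294.97413615675845, 0.0, 315.7476827339305], [0.0, 294.97413615675845, 196.45766916620607], [0.0, 0.0, 1.0]]
0.15 [287.73 582.36 230.55] [ 0.23  0.97 -0.   -0.  ] 85.37429583533161 [-0.08 -0.07 -0.46]
```

View pics/top0.png

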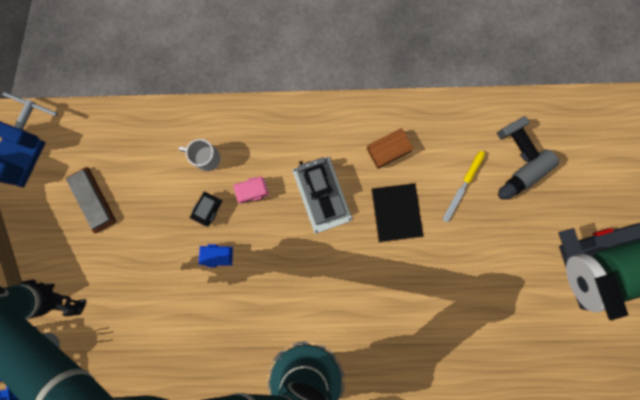

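View pics/side0.png

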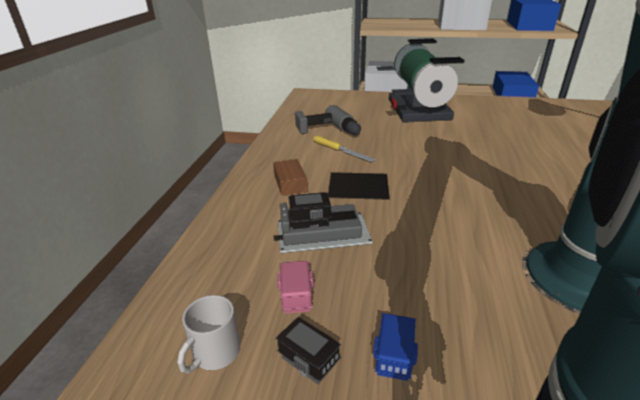

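The top view shows three pack-shaped things: black at (206,208), pink at (250,188) and blue at (215,255). The black one fits the flat pack, since blue and pink are excluded. The charger with the charged pack is at (322,195), the mat at (397,212), the mug at (201,154), the offcut at (389,148) and the chisel at (467,185). I'll confirm with a crop.

```bash
python3 - <<'E'
from h import *
import pickle
np.set_printoptions(precision=1,suppress=True)
D=pickle.load(open('d0.pkl','rb'));t=D['top'];s=D['side']
a=t['img'][140:245,180:430]; b=s['img'][185:385,265:425]
a=cv2.resize(a,None,fx=3.2,fy=3.2,interpolation=cv2.INTER_CUBIC)
b=cv2.resize(b,None,fx=1.3,fy=1.3,interpolation=cv2.INTER_CUBIC)
c=np.zeros((a.shape[0]+b.shape[0],800,3),np.uint8);c[:a.shape[0],:a.shape[1]]=a;c[a.shape[0]:,:b.shape[1]]=b
cv2.imwrite('pics/crop0.png',c[:,:,::-1]);print(c.shape)
for n,u,v,z in [('flat',206,208,56),('charger pack',320,180,100),('charger rear mid',334,230,6),('mat',397,212,4),('mug',201,154,92),('offcut',389,148,48),('chisel',467,185,15),('pink',250,188,56),('blue',215,255,56)]: print(n,onz(t,u,v,z))
# masks
def dark(img,roi,th=60):
    x0,y0,x1,y1=roi;m=np.zeros(img.shape[:2],np.uint8);m[y0:y1,x0:x1]=(img[y0:y1,x0:x1].max(2)<th)*255
    return max(cv2.findContours(m,0,2)[0],key=cv2.contourArea)
r=cv2.minAreaRect(dark(t['img'],(365,175,430,250)));print('mat',r)
q=np.array([onz(t,u,v,4)[:2] for u,v in cv2.boxPoints(r)]);print(q,q.mean(0))
E
```

```text
(596, 800, 3)
flat [520.4 286.9  56. ]
charger pack [589.7 -58.  100. ]
charger rear mid [447.8 -95.9   6. ]
mat [ 499.  -292.5    4. ]
mug [677.8 293.3  92. ]
offcut [ 691.9 -269.9   48. ]
chisel [ 576.5 -510.6   15. ]
pink [577.7 154.4  56. ]
blue [379.7 258.8  56. ]
mat ((397.0973815917969, 212.11431884765625), (52.81391525268555, 43.27838897705078), 82.05652618408203)
[[ 573.  -217.8]
 [ 588.5 -352.2]
 [ 425.2 -366.8]
 [ 410.  -234.4]] [ 499.2 -292.8]
```

View pics/crop0.png

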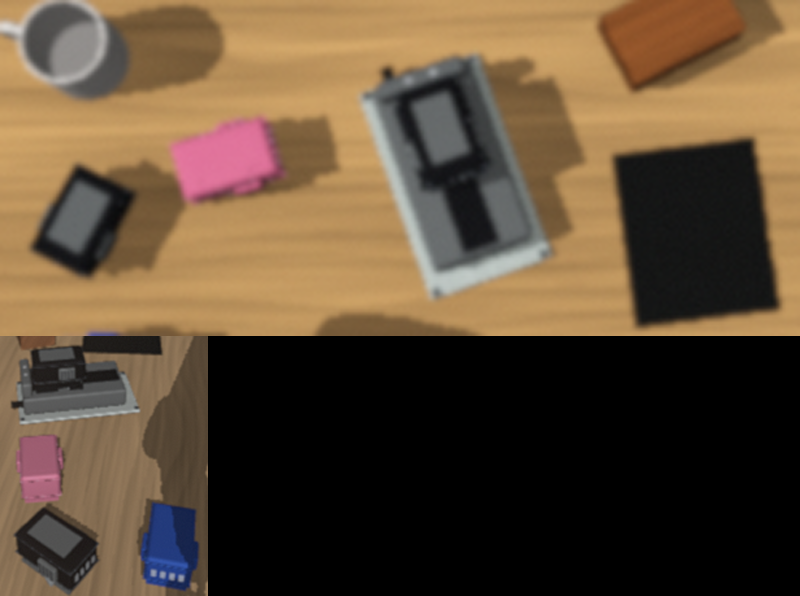

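The crop confirms it: the black pack at crop (83,220) stands left of the charger, with its vents (rear end) facing the robot. It is the flat pack. Next I move the wrist camera over the charger.

```bash
python3 -m handwheel '{"dp":[[-35.1,-32.9,0],[-35.1,-32.9,0],[-35.1,-32.9,0],[-35.1,-32.9,0],[-35.1,-32.9,0],[-35.1,-32.9,0],[-35.1,-32.9,0],[-35.1,-32.9,0],[-35.1,-32.9,0],[-35.1,-32.9,0],[-35.1,-32.9,0],[-35.1,-32.9,0],[-35.1,-32.9,0],[-35.1,-32.9,0],[0,0,0],[0,0,0],[0,0,0],[0,0,0],[0,0,0],[0,0,0]],"angular":[[0,0,0],[0,0,0],[0,0,0],[0,0,0],[0,0,0],[0,0,0],[0,0,0],[0,0,0],[0,0,0],[0,0,0],[0,0,0],[0,0,0],[0,0,0],[0,0,0],[0,0,-8],[0,0,-8],[0,0,-8],[0,0,-8],[0,0,-8],[0,0,-8]],"grip":[1,1,1,1,1,1,1,1,1,1,1,1,1,1,1,1,1,1,1,1]}' 30
python3 - <<'E'
from h import *
import pickle
d=shot('wrist','w1.png');pickle.dump(d,open('w1.pkl','wb'));s=bot.get_state();print(s['tcp_pos'],s['orientation'],s['joint_pos'])
E
```

```text
clock: 2.15
tcp_pos: [524.2, -47.9, 231.1]
orientation: [-0.191, 0.982, 0.0, -0.0]
force: [0.4, -0.2, 0.4]
opening: 85.4
grip_force: 0.0
[524.21295178 -47.79879543 231.08688989] [-1.93616112e-01  9.81077339e-01  9.56006279e-05 -2.15955666e-04] [-0.14855173  0.25722694  0.20745915  1.91634583 -0.06345901  0.97470531
  2.04844039]
```

View pics/w1.png

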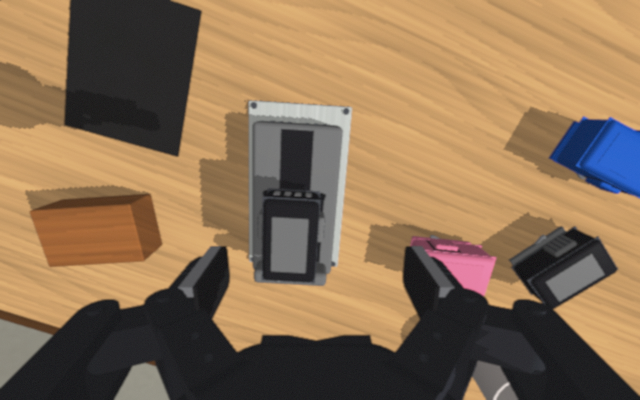

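The wrist view shows the charger plate with screws at (253,105), (346,111) and (333,264), and the charged pack's label panel at (289,247). The flat pack's label is at (577,280), with its vents on the robot side.

```bash
cat >> h.py <<'E'
def label(d,roi,lo=75,hi=175,sat=18):
    x0,y0,x1,y1=roi;im=d['img'][y0:y1,x0:x1].astype(int)
    m=((im.max(2)-im.min(2)<sat)&(im.mean(2)>lo)&(im.mean(2)<hi)).astype(np.uint8)*255
    m=cv2.morphologyEx(m,cv2.MORPH_OPEN,np.ones((3,3)))
    c=max(cv2.findContours(m,0,1)[0],key=cv2.contourArea)+np.array([x0,y0])
    r=cv2.minAreaRect(c);return r,cv2.boxPoints(r)
def rect_on(d,b,z):
    q=np.array([onz(d,u,v,z)[:2] for u,v in b])
    e=q-np.roll(q,-1,0);l=np.linalg.norm(e,axis=1);i=[0,2] if l[0]+l[2]>l[1]+l[3] else [1,3]
    v=e[i[0]]-e[i[1]];a=np.degrees(np.arctan2(v[1],v[0]));a=(a+90)%180-90
    return q.mean(0),a,l
E
python3 - <<'E'
from h import *
import pickle
np.set_printoptions(precision=1,suppress=True)
w=pickle.load(open('w1.pkl','rb'));D=pickle.load(open('d0.pkl','rb'));t=D['top'];s=D['side']
for n,rw,rt,zt in [('full',(272,212,308,282),(306,162,330,196),100),('flat',(535,245,612,306),(194,193,218,222),56)]:
    a,ba=label(w,rw);b,bb=label(t,rt)
    print(n,a,b);p,e=tri(w,a[0],t,b[0]);print(' tri',p,e)
    print(' w',rect_on(w,ba,zt));print(' t',rect_on(t,bb,zt))
a,ba=label(s,(282,315,340,365)); print('side flat',a, rect_on(s,ba,56))
for u,v in [(253,105),(346,111),(333,264),(249,258)]: print(onz(w,u,v,6))
r,_=label(t,(375,180,420,240),0,60,60);print('mat',r)
m=label(w,(55,0,205,165),0,60,60);print(m[1],[onz(w,u,v,4) for u,v in m[1]])
im=w['img'];print(im[247,289],im[280,577],im[300,270],im[160,262])
E
```

```text
full ((289.5, 244.5), (55.0, 35.0), 90.0) ((317.065673828125, 179.43064880371094), (19.991968154907227, 11.961006164550781), 70.01689910888672)
 tri [593.  -49.5  91.8] 0.6058103438923566
 w (array([589.9, -50.2]), np.float64(20.60794086170904), array([34.5, 61. , 36.5, 61.1]))
 t (array([591.7, -49.4]), np.float64(18.533587425987292), array([35. , 59.1, 34.8, 59. ]))
flat ((574.7352905273438, 277.558837890625), (25.381790161132812, 55.22254180908203), 59.036251068115234) ((204.1000213623047, 207.30003356933594), (11.180339813232422, 19.230182647705078), 26.56505012512207)
 tri [522.2 293.2  54. ] 1.3161106781825302
 w (array([521.6, 290.9]), np.float64(-28.649919106280137), array([61.2, 37.5, 62.7, 38.7]))
 t (array([522.7, 292.6]), np.float64(-26.32721188661617), array([57.3, 34.2, 57.2, 34.1]))
side flat ((306.4230651855469, 338.1153869628906), (35.22346496582031, 19.137157440185547), 33.690067291259766) (array([523.7, 293.2]), np.float64(-28.016574737051513), array([36.1, 63.8, 33.9, 61.1]))
[ 480.7 -146.2    6. ]
[445.5 -41.    6. ]
[639.4  24.4   6. ]
[674.4 -86.8   6. ]
mat ((396.7769775390625, 212.2153778076172), (53.210899353027344, 43.66022491455078), 82.87498474121094)
[[ 49.6 134.4]
 [ 73.4 -15.2]
 [201.1   5.1]
 [177.3 154.7]] [array([ 607.3, -367.1,    4. ]), array([ 436. , -365.4,    4. ]), array([ 403. , -232.7,    4. ]), array([ 572.8, -215.5,    4. ])]
[120 121 121] [126 126 125] [214 168 111] [120 121 121]
```

```bash
cat >> h.py <<'E'
def proj(d,P):
    e,_=ray(d,0,0);R=np.array([ray(d,*p)[1] for p in ((0,0),(1,0),(0,1))])
    M=np.c_[R[1]-R[0],R[2]-R[0],R[0]]
    q=np.linalg.solve(M,np.asarray(P,float)-e);return q[:2]/q[2]
def patch(d,c,yaw,z,L=80,W=60,s=4):
    # rectified view: rows = along x (top = +x), cols = y (left=+y), s px/mm about c at plane z
    a=np.radians(yaw);ex=np.array([np.cos(a),np.sin(a)]);ey=np.array([-ex[1],ex[0]])
    src=np.float32([proj(d,[*(np.array(c)+x*ex+y*ey),z]) for x,y in((L,W),(L,-W),(-L,-W),(-L,W))])
    dst=np.float32([[0,0],[2*W*s,0],[2*W*s,2*L*s],[0,2*L*s]])
    return cv2.warpPerspective(d['img'],cv2.getPerspectiveTransform(src,dst),(2*W*s,2*L*s),flags=cv2.INTER_CUBIC)
E
python3 - <<'E'
from h import *
import pickle
w=pickle.load(open('w1.pkl','rb'))
p=patch(w,(590,-50),18.6,100,70,65,4);q=patch(w,(522,292),-28,56,70,65,4)
c=np.hstack([p,q])
c=cv2.resize(c,None,fx=.75,fy=.75)
for i in range(0,c.shape[1],30): c[:4,i]=255
for i in range(0,c.shape[0],30): c[i,:4]=255
cv2.imwrite('pics/p1.png',c[:,:,::-1]);print(c.shape)
E
```

```text
(420, 780, 3)
```

View pics/p1.png

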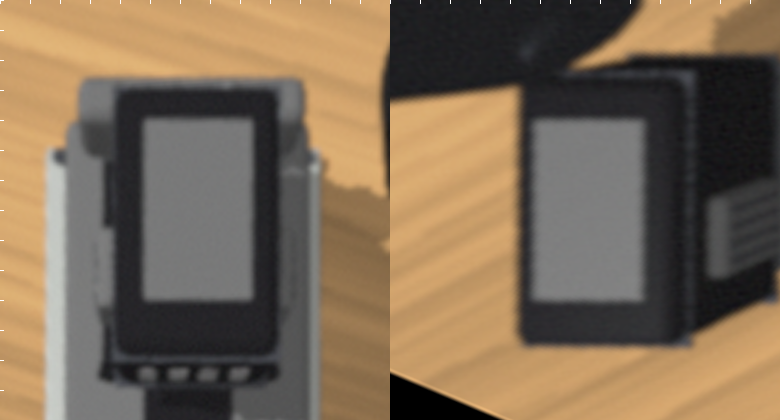

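The rectified patch (3 px/mm, +x up) shows the charged pack's case at rows 85–355 and columns 113–278. The axis is aligned at yaw 18.6°, and the case centre is 3 mm behind the label centre. Going above the grip point.

```bash
python3 -m handwheel '{"dp":[[0,0,0],[-23,-11.5,20],[-23.4,-11.6,25],[0,0,20],[0,0,16],[0,0,0]],"angular":[[0,0,3.7],[0,0,0],[0,0,0],[0,0,0],[0,0,0],[0,0,0]],"grip":[1,1,1,1,1,1]}'
cat > m.py <<'E'
from h import *
np.set_printoptions(precision=2,suppress=True)
import sys,pickle
s=bot.get_state();q=s['orientation'];p=np.array(s['tcp_pos']);a=2*np.arctan2(q[1],q[0])
print('t',round(s['clock'],2),'tcp',p,'packyaw',round(np.degrees(a)-180,2),'F',np.array(s['force']),'M',np.array(s['moment']),'open',round(s['opening'],1),'gf',round(s['grip_force'],1))
if len(sys.argv)>3:
    x,y,z=map(float,sys.argv[1:4]);d=np.array([x,y,z])-p
    print('dp tool',d[0]*np.cos(a)+d[1]*np.sin(a),d[0]*np.sin(a)-d[1]*np.cos(a),-d[2])
E
python3 m.py 575.5 -54.9 59
python3 - <<'E'
from h import *
import pickle
np.set_printoptions(precision=1,suppress=True)
t=pickle.load(open('d0.pkl','rb'))['top'];w0=pickle.load(open('w1.pkl','rb'))
d=shot('wrist');pickle.dump(d,open('w2.pkl','wb'))
c=proj(d,[590,-50,100]);print(c)
x,y=map(int,c)
r,b=label(d,(max(x-60,0),max(y-70,0),x+60,min(y+70,400)));print(r,rect_on(d,b,100))
print(tri(d,r[0],w0,(289.5,244.5)),tri(d,r[0],t,(317.07,179.43)))
p=patch(d,(590,-50),18.6,100,70,65,4);cv2.imwrite('pics/p2.png',cv2.resize(p,None,fx=.75,fy=.75)[:,:,::-1])
E
```

```text
clock: 2.8
tcp_pos: [573.9, -55.3, 147.7]
orientation: [-0.155, 0.988, 0.0, -0.003]
force: [-0.9, 0.0, 0.9]
opening: 85.2
grip_force: 0.0
t 2.8 tcp [573.89 -55.33 147.68] packyaw 17.89 F [-0.86  0.01  0.95] M [0.03 0.05 0.02] open 85.2 gf 0.0
dp tool -1.6595662933463484 -0.08738539517805355 88.67666965585218
[316.2 242. ]
((314.5, 240.5), (79.0, 53.0), 90.0) (array([590.4, -51.1]), np.float64(17.82956196151403), array([35.7, 60.3, 38.7, 60.3]))
(array([595.2, -49.5,  86.9]), np.float64(0.4867904233924714)) (array([593.4, -49.7,  90. ]), np.float64(1.0271123955814656))
```

View pics/p2.png

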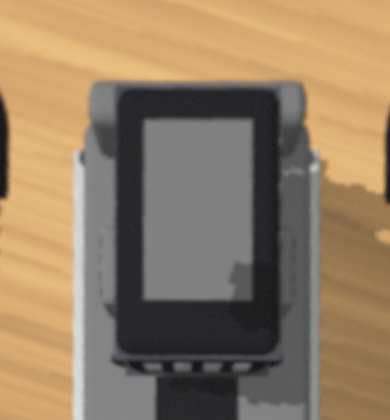

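The case sits at columns 117–278 and rows 88–352, so it is centred to within 1 mm. The triangulated height of 87–90 disagrees with the nominal 100, so I'm checking it against the side view.

```bash
python3 - <<'E'
from h import *
import pickle
np.set_printoptions(precision=1,suppress=True)
D=pickle.load(open('d0.pkl','rb'));t=D['top'];s=D['side'];w=pickle.load(open('w2.pkl','rb'));w1=pickle.load(open('w1.pkl','rb'))
print(proj(s,[591,-50,100]))
a,ba=label(s,(290,192,330,207));print(a,rect_on(s,ba,100))
for d,p in((t,(317.07,179.43)),(w,(314.5,240.5)),(w1,(289.5,244.5))): print(tri(s,a[0],d,p))
E
```

```text
[308.6 198.2]
((307.97589111328125, 198.71034240722656), (7.391047954559326, 24.249282836914062), 85.2363510131836) (array([592. , -48.1]), np.float64(17.58235329282101), array([56.3, 31.2, 54.7, 31. ]))
(array([592.1, -49.4,  98.9]), np.float64(0.6729297306324523))
(array([591.8, -51.1,  97.3]), np.float64(2.4043906339567047))
(array([591.6, -50.4,  97.7]), np.float64(2.4815934292351267))
```

```bash
python3 -m handwheel '{"dp":[[-3,0,20],[0,0,25],[0,0,25],[0,0,15],[0,0,5],[0,0,0],[0,0,0]],"angular":[[0,0,-0.7],[0,0,0],[0,0,0],[0,0,0],[0,0,0],[0,0,0],[0,0,0]],"grip":[1,1,1,1,1,1,1]}' 30; python3 m.py 577 -55.2 58; python3 -m handwheel '{"dp":[[0,0,0],[0,0,0],[0,0,0],[0,0,0],[0,0,0],[0,0,0],[0,0,0],[0,0,0]],"angular":[[0,0,0],[0,0,0],[0,0,0],[0,0,0],[0,0,0],[0,0,0],[0,0,0],[0,0,0]],"grip":[0.8,0.75,0.7,0.6,0.5,0.4,0.4,0.4]}' 30; python3 m.py
```

```text
clock: 3.55
tcp_pos: [579.5, -54.6, 61.5]
orientation: [-0.162, 0.987, -0.0, 0.001]
force: [-0.0, -0.6, -0.6]
opening: 85.0
grip_force: 0.0
t 3.55 tcp [579.53 -54.63  61.48] packyaw 18.69 F [-0.01 -0.62 -0.59] M [ 0.02 -0.07  0.03] open 85.0 gf 0.0
dp tool 2.579723220868549 0.27360683136109687 3.481855795646453
clock: 4.35
tcp_pos: [579.6, -54.4, 61.7]
orientation: [-0.162, 0.987, 0.0, 0.001]
force: [-2.2, 0.9, 8.5]
opening: 56.6
grip_force: 32.7
t 4.35 tcp [579.56 -54.39  61.67] packyaw 18.7 F [-2.23  0.93  8.53] M [ 0.07  0.27 -0.04] open 56.6 gf 32.7
```

```bash
python3 -m handwheel '{"dp":[[2,0,0],[4,0,0],[6,0,0],[8,0,0]],"angular":[[0,0,0],[0,0,0],[0,0,0],[0,0,0]],"grip":[0.4,0.4,0.4,0.4]}' 30; python3 -m handwheel '{"dp":[[10,0,0],[15,0,0],[15,0,0],[15,0,0],[15,0,0],[15,0,0],[10,0,0],[0,0,0]],"angular":[[0,0,0],[0,0,0],[0,0,0],[0,0,0],[0,0,0],[0,0,0],[0,0,0],[0,0,0]],"grip":[0.4,0.4,0.4,0.4,0.4,0.4,0.4,0.4]}'; python3 m.py
python3 - <<'E'
from h import *
import pickle
d=shot('wrist');pickle.dump(d,open('w3.pkl','wb'));a=shot('top');pickle.dump(a,open('t3.pkl','wb'))
im=d['img'].copy();b=cv2.resize(a['img'][140:250,270:430],(640,440))[:200]
cv2.imwrite('pics/w3.png',np.vstack([im,b])[:,:,::-1])
E
```

```text
clock: 4.75
tcp_pos: [562.2, -60.5, 61.7]
orientation: [-0.163, 0.987, -0.0, 0.003]
force: [2.5, 1.5, 4.7]
opening: 56.6
grip_force: 32.4
clock: 5.55
tcp_pos: [470.2, -92.1, 61.6]
orientation: [-0.162, 0.987, -0.0, 0.001]
force: [-1.4, -1.6, 10.2]
opening: 56.4
grip_force: 32.9
t 5.55 tcp [470.2  -92.07  61.59] packyaw 18.65 F [-1.43 -1.58 10.2 ] M [-0.09  0.35  0.01] open 56.4 gf 32.9
```

View pics/w3.png

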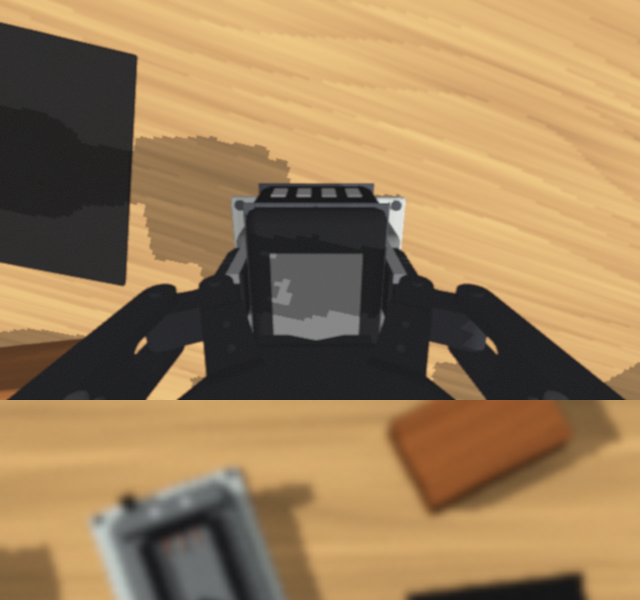

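The pack is off the rails (the rail channel in the top crop is empty) and held squarely, label at wrist (316,295). Lifting it and carrying it to the mat.

```bash
python3 -m handwheel '{"dp":[[0,0,-8],[0,0,-20],[0,0,-22],[4.5,-20,0],[9.1,-40,0],[9.1,-40,0],[9.1,-40,0],[9.1,-40,0],[4.5,-20,0],[0,0,20],[0,0,30],[0,0,25],[0,0,10],[0,0,0],[0,0,0]],"angular":[[0,0,0],[0,0,0],[0,0,0],[0,0,0],[0,0,0],[0,0,0],[0,0,0],[0,0,0],[0,0,0],[0,0,0],[0,0,0],[0,0,0],[0,0,0],[0,0,0],[0,0,0]],"grip":[0.4,0.4,0.4,0.4,0.4,0.4,0.4,0.4,0.4,0.4,0.4,0.4,0.4,0.4,0.4]}'; python3 m.py 491 -296 21.6
```

```text
clock: 7.15
tcp_pos: [491.2, -295.7, 25.9]
orientation: [-0.163, 0.987, -0.0, 0.0]
force: [0.2, 0.3, -3.7]
opening: 56.7
grip_force: 33.8
t 7.15 tcp [ 491.17 -295.67   25.92] packyaw 18.71 F [ 0.23  0.31 -3.72] M [-0.06  0.01  0.05] open 56.7 gf 33.8
dp tool 0.26677500444067975 -0.25611457544740546 4.324021374380383
```

```bash
python3 -m handwheel '{"dp":[[0,0,1.5],[0,0,1.5],[0,0,0]],"angular":[[0,0,0],[0,0,0],[0,0,0]],"grip":[0.4,0.4,0.4]}'; python3 -m handwheel '{"dp":[[0,0,1.2],[0,0,0]],"angular":[[0,0,0],[0,0,0]],"grip":[0.4,0.4]}';
```

```text
clock: 7.45
tcp_pos: [491.1, -295.4, 22.8]
orientation: [-0.163, 0.987, -0.0, 0.0]
force: [0.9, 0.4, -3.5]
opening: 56.8
grip_force: 33.8
clock: 7.65
tcp_pos: [491.2, -295.5, 21.8]
orientation: [-0.163, 0.987, -0.0, 0.0]
force: [-0.3, -0.2, 2.3]
opening: 56.5
grip_force: 34.4
```

```bash
python3 -m handwheel '{"dp":[[0,0,0],[0,0,0],[0,0,0],[0,0,-20],[0,0,-45],[0,0,-45],[0,0,-45],[0,0,-25]],"angular":[[0,0,0],[0,0,0],[0,0,0],[0,0,0],[0,0,0],[0,0,0],[0,0,0],[0,0,0]],"grip":[0.7,1,1,1,1,1,1,1]}'; python3 - <<'E'
from h import *
import pickle
np.set_printoptions(precision=1,suppress=True)
d=shot('wrist');
c=proj(d,[503,-292,60]);x,y=map(int,c);r,b=label(d,(x-70,y-70,x+70,min(y+70,400)),60);print(c,r,rect_on(d,b,60))
m=d['img'][y-100:min(y+100,400)].max(2)<60
E
python3 -m handwheel '{"dp":[[-17.2,46.1,0],[-17.2,46.1,0],[-17.2,46.1,0],[-17.2,46.1,0],[-17.2,46.1,0],[-17.2,46.1,0],[-17.2,46.1,0],[-17.2,46.1,0],[-17.2,46.1,0],[-17.2,46.1,0],[-17.2,46.1,0],[-17.2,46.1,0],[0,0,0],[0,0,0],[0,0,0],[0,0,0],[0,0,0],[0,0,0],[0,0,0]],"angular":[[0,0,0],[0,0,0],[0,0,0],[0,0,0],[0,0,0],[0,0,0],[0,0,0],[0,0,0],[0,0,0],[0,0,0],[0,0,0],[0,0,0],[0,0,7.8],[0,0,7.8],[0,0,7.8],[0,0,7.8],[0,0,7.8],[0,0,7.8],[0,0,0]],"grip":[1,1,1,1,1,1,1,1,1,1,1,1,1,1,1,1,1,1,1]}'
python3 m.py
python3 - <<'E'
from h import *
import pickle
np.set_printoptions(precision=1,suppress=True)
d=shot('wrist');pickle.dump(d,open('w4.pkl','wb'));t=shot('top');pickle.dump(t,open('t4.pkl','wb'));s=shot('side')
c=proj(d,[522,292,56]);x,y=map(int,c);r,b=label(d,(x-60,max(y-60,0),x+60,min(y+60,400)),60);print(c,r,rect_on(d,b,56))
S=pickle.load(open('d0.pkl','rb'))['side'];a,_=label(S,(282,315,340,365));print(tri(S,a[0],d,r[0]))
p=cv2.resize(patch(d,(522,292),-28,56,70,65,4),None,fx=.75,fy=.75)
q=cv2.resize(t['img'][140:250,290:440],(410,300),interpolation=cv2.INTER_CUBIC)
c=np.zeros((420,800,3),np.uint8);c[:,:390]=p;c[:300,390:]=q
cv2.imwrite('pics/p4.png',c[:,:,::-1])
E
```

```text
clock: 8.45
tcp_pos: [492.3, -296.5, 205.4]
orientation: [-0.162, 0.987, -0.002, 0.003]
force: [-0.1, -0.0, -0.8]
opening: 85.5
grip_force: 0.0
[317.5 194.8] ((318.0, 192.0), (58.0, 38.0), 90.0) (array([ 500.9, -292.1]), np.float64(18.822337398499002), array([37.3, 61. , 39.6, 61. ]))
clock: 10.4
tcp_pos: [508.9, 294.8, 201.0]
orientation: [0.243, 0.97, -0.0, 0.0]
force: [0.3, -0.1, 0.1]
opening: 85.2
grip_force: 0.0
t 10.4 tcp [508.88 294.79 201.01] packyaw -28.11 F [ 0.34 -0.05  0.09] M [0.02 0.   0.  ] open 85.2 gf 0.0
[319.7 196.5] ((319.5, 195.5), (57.0, 37.0), 90.0) (array([521.8, 291.9]), np.float64(-27.896710604239274), array([36.4, 60.2, 38.6, 60.2]))
(array([522.8, 291.8,  52.9]), np.float64(1.8992594978270811))
```

View pics/p4.png

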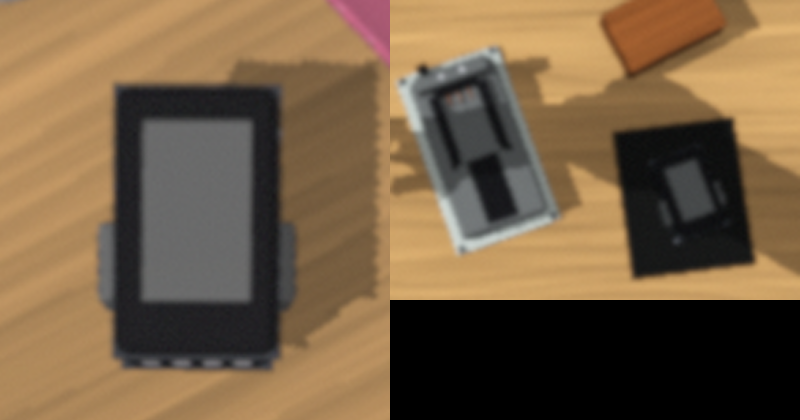

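The charged pack stands in the middle of the mat (label at top-crop (690,190)). The flat pack's case is at rows 87–357 and columns 115–280, with its buttons at the rear. Its centre is about (518,293), yaw −28°. I'll grip it at x +25.

```bash
python3 -m handwheel '{"dp":[[-17,1.4,20],[-16.7,1.4,30],[0,0,40],[0,0,40],[0,0,30],[0,0,18],[0,0,3],[0,0,0]],"angular":[[0,0,0],[0,0,0],[0,0,0],[0,0,0],[0,0,0],[0,0,0],[0,0,0],[0,0,0]],"grip":[1,1,1,1,1,1,1,1]}' 40; python3 m.py 540 281.4 20;
```

```text
clock: 11.35
tcp_pos: [539.9, 281.2, 19.9]
orientation: [0.242, 0.97, -0.0, -0.0]
force: [0.4, -0.3, 1.2]
opening: 85.4
grip_force: 0.0
t 11.35 tcp [539.94 281.23  19.9 ] packyaw -28.04 F [ 0.37 -0.29  1.15] M [-0.02 -0.07  0.01] open 85.4 gf 0.0
dp tool 0.032931346522503374 0.17969582612042864 -0.09734533426233938
```

```bash
python3 -m handwheel '{"dp":[[0,0,0],[0,0,0],[0,0,0],[0,0,0],[0,0,0],[0,0,0]],"angular":[[0,0,0],[0,0,0],[0,0,0],[0,0,0],[0,0,0],[0,0,0]],"grip":[0.8,0.6,0.4,0.4,0.4,0.4]}' 40; python3 m.py; python3 -m handwheel '{"dp":[[0,0,-15],[0,0,-40],[0,0,-45],[0,0,-30],[-18.6,-40.5,0],[-18.6,-40.5,0],[-18.6,-40.5,0],[-18.6,-40.5,0],[-18.6,-40.5,0],[-18.6,-40.5,0],[-18.6,-40.5,0],[-18.6,-40.5,0],[0,0,0],[0,0,0],[0,0,0],[0,0,0],[0,0,0],[0,0,0],[0,0,0],[0,0,0]],"angular":[[0,0,0],[0,0,0],[0,0,0],[0,0,0],[0,0,0],[0,0,0],[0,0,0],[0,0,0],[0,0,0],[0,0,0],[0,0,0],[0,0,0],[0,0,-7.8],[0,0,-7.8],[0,0,-7.8],[0,0,-7.8],[0,0,-7.8],[0,0,-7.8],[0,0,0],[0,0,0]],"grip":[0.4,0.4,0.4,0.4,0.4,0.4,0.4,0.4,0.4,0.4,0.4,0.4,0.4,0.4,0.4,0.4,0.4,0.4,0.4,0.4]}'; python3 m.py 519.2 -74.7 68
```

```text
clock: 11.95
tcp_pos: [540.8, 281.8, 21.7]
orientation: [0.243, 0.97, 0.001, 0.001]
force: [-0.5, -1.1, 6.9]
opening: 56.7
grip_force: 44.2
t 11.95 tcp [540.83 281.83  21.72] packyaw -28.08 F [-0.51 -1.13  6.87] M [-0.27  0.27 -0.05] open 56.7 gf 44.2
clock: 13.95
tcp_pos: [518.2, -74.6, 150.3]
orientation: [-0.161, 0.987, 0.0, -0.0]
force: [-0.0, -0.0, -5.5]
opening: 56.5
grip_force: 45.8
t 13.95 tcp [518.22 -74.61 150.29] packyaw 18.51 F [-0.05 -0.02 -5.48] M [ 0.02 -0.13 -0.04] open 56.5 gf 45.8
dp tool -0.8992345177928375 -0.3946566510137556 82.28944007010915
```

```bash
python3 -m handwheel '{"dp":[[-0.9,-0.4,20],[0,0,30],[0,0,20],[0,0,9],[0,0,3],[0,0,0]],"angular":[[0,0,-0.2],[0,0,0],[0,0,0],[0,0,0],[0,0,0],[0,0,0]],"grip":[0.4,0.4,0.4,0.4,0.4,0.4]}' 40; python3 m.py 519.2 -74.7 65;python3 -m handwheel '{"dp":[[0,0,1.5],[0,0,1.2],[0,0,0]],"angular":[[0,0,0],[0,0,0],[0,0,0]],"grip":[0.4,0.4,0.4]}'; python3 m.py 519.2 -74.7 65
```

```text
clock: 14.55
tcp_pos: [520.0, -74.7, 68.4]
orientation: [-0.164, 0.986, -0.0, 0.0]
force: [-0.3, 0.3, -4.5]
opening: 56.7
grip_force: 45.6
t 14.55 tcp [519.96 -74.65  68.42] packyaw 18.87 F [-0.3   0.31 -4.53] M [ 0.05 -0.1   0.03] open 56.7 gf 45.6
dp tool 0.73009870956495 0.19888489824130345 3.422275945767268
clock: 14.85
tcp_pos: [519.9, -74.6, 65.9]
orientation: [-0.164, 0.986, -0.0, 0.001]
force: [-0.5, -0.3, -4.7]
opening: 57.0
grip_force: 45.7
t 14.85 tcp [519.93 -74.63  65.92] packyaw 18.9 F [-0.45 -0.29 -4.69] M [ 0.05 -0.12  0.03] open 57.0 gf 45.7
dp tool 0.7103288980536425 0.1731499802640861 0.919871252062066
```

```bash
python3 -m handwheel '{"dp":[[0,0,0.8],[0,0,0]],"angular":[[0,0,0],[0,0,0]],"grip":[0.4,0.4]}';python3 -m handwheel '{"dp":[[0,0,0.8],[0,0,0]],"angular":[[0,0,0],[0,0,0]],"grip":[0.4,0.4]}'; python3 m.py
```

```text
clock: 15.05
tcp_pos: [520.3, -74.6, 65.7]
orientation: [-0.164, 0.986, -0.0, 0.001]
force: [-2.4, 0.2, 5.8]
opening: 56.2
grip_force: 46.8
clock: 15.25
tcp_pos: [521.0, -74.3, 65.7]
orientation: [-0.164, 0.986, 0.0, 0.001]
force: [-2.7, 0.7, 10.8]
opening: 56.4
grip_force: 47.5
t 15.25 tcp [521.04 -74.29  65.67] packyaw 18.9 F [-2.66  0.72 10.84] M [ 0.57  0.67 -0.03] open 56.4 gf 47.5
```

```bash
python3 -m handwheel '{"dp":[[0,0,-1],[-4,0,0],[-6,0,0],[-6,0,0],[-6,0,0],[-4,0,0],[0,0,0]],"angular":[[0,0,0],[0,0,0],[0,0,0],[0,0,0],[0,0,0],[0,0,0],[0,0,0]],"grip":[0.4,0.4,0.4,0.4,0.4,0.4,0.4]}'; python3 m.py 612 -43.3 65.5; python3 -m handwheel '{"dp":[[-5,0,0],[-5,0,0],[-5,0,0],[-5,0,0],[0,0,0]],"angular":[[0,0,0],[0,0,0],[0,0,0],[0,0,0],[0,0,0]],"grip":[0.4,0.4,0.4,0.4,0.4]}'; python3 m.py 612 -43.3 65.5
```

```text
clock: 15.95
tcp_pos: [544.6, -66.9, 65.7]
orientation: [-0.164, 0.986, -0.0, 0.0]
force: [-3.3, -1.3, 7.9]
opening: 56.2
grip_force: 47.4
t 15.95 tcp [544.56 -66.89  65.73] packyaw 18.89 F [-3.34 -1.27  7.9 ] M [0.01 0.66 0.07] open 56.2 gf 47.4
dp tool -71.4453547030729 0.4812349301497676 0.2305099921511129
clock: 16.45
tcp_pos: [563.6, -60.5, 65.7]
orientation: [-0.164, 0.986, -0.0, 0.0]
force: [-2.8, -1.8, 7.1]
opening: 56.3
grip_force: 47.3
t 16.45 tcp [563.65 -60.46  65.72] packyaw 18.89 F [-2.78 -1.81  7.12] M [-0.04  0.52  0.03] open 56.3 gf 47.3
dp tool -51.30234782990884 0.5832473710911525 0.2176720743513414
```

```bash
python3 -m handwheel '{"dp":[[-2,0,-1.2],[-4,0,0],[-4,0,0],[-4,0,0],[0,0,0]],"angular":[[0,0,0],[0,0,0],[0,0,0],[0,0,0],[0,0,0]],"grip":[0.4,0.4,0.4,0.4,0.4]}'; python3 m.py 612 -43.3 65.5; python3 -m handwheel '{"dp":[[-3,0,0],[-3,0,0],[-3,0,0],[0,0,0]],"angular":[[0,0,0],[0,0,0],[0,0,0],[0,0,0]],"grip":[0.4,0.4,0.4,0.4]}'; python3 m.py 612 -43.3 65.5
```

```text
clock: 16.95
tcp_pos: [577.4, -54.6, 65.8]
orientation: [-0.165, 0.986, 0.0, 0.001]
force: [0.4, 1.1, -2.7]
opening: 56.3
grip_force: 46.0
t 16.95 tcp [577.4  -54.58  65.82] packyaw 18.94 F [ 0.45  1.1  -2.68] M [ 0.08 -0.19 -0.01] open 56.3 gf 46.0
dp tool -36.3905478675925 -0.5585452904306489 0.31619332440673986
clock: 17.35
tcp_pos: [585.4, -51.9, 65.8]
orientation: [-0.164, 0.986, 0.0, 0.0]
force: [1.3, 0.1, -3.4]
opening: 56.6
grip_force: 45.8
t 17.35 tcp [585.45 -51.92  65.83] packyaw 18.93 F [ 1.29  0.1  -3.41] M [ 0.11 -0.17 -0.  ] open 56.6 gf 45.8
dp tool -27.9114991007189 -0.46056500952265367 0.3275582986176886
```

Sliding freely with low force, and in the rails. Continuing gently, watching for the hooks.

```bash
python3 -m handwheel '{"dp":[[-2,0,0],[-2,0,0],[-2,0,0],[-2,0,0],[0,0,0]],"angular":[[0,0,0],[0,0,0],[0,0,0],[0,0,0],[0,0,0]],"grip":[0.4,0.4,0.4,0.4,0.4]}'; python3 m.py 612 -43.3 65.5; python3 -m handwheel '{"dp":[[-2,0,0],[-2,0,0],[-2,0,0],[-2,0,0],[0,0,0]],"angular":[[0,0,0],[0,0,0],[0,0,0],[0,0,0],[0,0,0]],"grip":[0.4,0.4,0.4,0.4,0.4]}'; python3 m.py 612 -43.3 65.5
```

```text
clock: 17.85
tcp_pos: [592.5, -49.6, 65.9]
orientation: [-0.164, 0.986, 0.0, -0.0]
force: [-0.9, 0.0, -6.1]
opening: 56.3
grip_force: 45.9
t 17.85 tcp [592.46 -49.62  65.87] packyaw 18.91 F [-0.86  0.01 -6.13] M [ 0.13 -0.01 -0.01] open 56.3 gf 45.9
dp tool -20.53164504833129 -0.34992967747798875 0.37283787373951327
clock: 18.35
tcp_pos: [599.9, -47.1, 65.8]
orientation: [-0.164, 0.986, -0.0, -0.0]
force: [-3.6, 0.1, -2.8]
opening: 56.7
grip_force: 45.9
t 18.35 tcp [599.89 -47.14  65.83] packyaw 18.91 F [-3.62  0.07 -2.76] M [-0.24  0.82  0.04] open 56.7 gf 45.9
dp tool -12.704259676204293 -0.2898342014374551 0.3286315539940148
```

```bash
for i in 1; do python3 -m handwheel '{"dp":[[-2,0,0],[-2,0,0],[-2,0,0],[0,0,0]],"angular":[[0,0,0],[0,0,0],[0,0,0],[0,0,0]],"grip":[0.4,0.4,0.4,0.4]}'; python3 m.py 612 -43.3 65.5; done; python3 -m handwheel '{"dp":[[-2,0,0],[-2,0,0],[-2,0,0],[0,0,0]],"angular":[[0,0,0],[0,0,0],[0,0,0],[0,0,0]],"grip":[0.4,0.4,0.4,0.4]}'; python3 m.py 612 -43.3 65.5
```

```text
clock: 18.75
tcp_pos: [606.6, -44.6, 65.9]
orientation: [-0.165, 0.986, 0.0, 0.001]
force: [-0.5, -0.1, -5.7]
opening: 56.8
grip_force: 45.7
t 18.75 tcp [606.59 -44.63  65.95] packyaw 18.94 F [-0.46 -0.12 -5.68] M [-0.04 -0.04 -0.01] open 56.8 gf 45.7
dp tool -5.551120417936931 -0.5008122528787906 0.4481321142509671
clock: 19.15
tcp_pos: [611.8, -43.0, 66.0]
orientation: [-0.164, 0.986, 0.0, 0.0]
force: [-0.7, -0.1, -5.3]
opening: 56.3
grip_force: 45.7
t 19.15 tcp [611.82 -42.96  65.97] packyaw 18.92 F [-0.74 -0.07 -5.29] M [-0.09  0.09  0.  ] open 56.3 gf 45.7
dp tool -0.056750003687123185 -0.3752778615411123 0.4707334467060491
```

```bash
python3 -m handwheel '{"dp":[[-2,0,0],[-2,0,0],[-1.5,0,0],[0,0,0]],"angular":[[0,0,0],[0,0,0],[0,0,0],[0,0,0]],"grip":[0.4,0.4,0.4,0.4]}'; python3 m.py; python3 -m handwheel '{"dp":[[-1.5,0,0],[-1.5,0,0],[-1.5,0,0],[0,0,0]],"angular":[[0,0,0],[0,0,0],[0,0,0],[0,0,0]],"grip":[0.4,0.4,0.4,0.4]}'; python3 m.py
```

```text
clock: 19.55
tcp_pos: [617.7, -41.1, 66.4]
orientation: [-0.164, 0.986, -0.0, 0.001]
force: [0.5, 0.9, -5.4]
opening: 56.4
grip_force: 45.8
t 19.55 tcp [617.7  -41.11  66.35] packyaw 18.92 F [ 0.49  0.93 -5.38] M [ 0.04 -0.06  0.01] open 56.4 gf 45.8
clock: 19.95
tcp_pos: [619.1, -40.5, 65.9]
orientation: [-0.164, 0.986, 0.0, -0.002]
force: [-5.6, -1.1, -0.7]
opening: 56.1
grip_force: 46.3
t 19.95 tcp [619.14 -40.52  65.85] packyaw 18.87 F [-5.59 -1.13 -0.67] M [-0.3   1.27 -0.04] open 56.1 gf 46.3
```

```bash
python3 -m handwheel '{"dp":[[-1.5,0,0],[-1.5,0,0],[0,0,0]],"angular":[[0,0,0],[0,0,0],[0,0,0]],"grip":[0.4,0.4,0.4]}'; python3 m.py; python3 -m handwheel '{"dp":[[-1.5,0,0],[0,0,0]],"angular":[[0,0,0],[0,0,0]],"grip":[0.4,0.4]}'; python3 m.py
python3 - <<'E'
from h import *
d=shot('wrist');t=shot('top')
b=cv2.resize(t['img'][140:250,270:430],(640,440))[:200]
cv2.imwrite('pics/w9.png',np.vstack([d['img'],b])[:,:,::-1])
E
```

```text
clock: 20.25
tcp_pos: [619.4, -40.4, 65.9]
orientation: [-0.164, 0.987, 0.0, -0.005]
force: [-13.3, -2.3, 7.3]
opening: 56.2
grip_force: 47.2
t 20.25 tcp [619.44 -40.44  65.94] packyaw 18.84 F [-13.32  -2.33   7.28] M [-0.57  2.88 -0.08] open 56.2 gf 47.2
clock: 20.45
tcp_pos: [619.5, -40.4, 66.0]
orientation: [-0.163, 0.987, 0.0, -0.006]
force: [-16.9, -2.8, 10.9]
opening: 56.6
grip_force: 47.6
t 20.45 tcp [619.54 -40.42  65.97] packyaw 18.82 F [-16.93  -2.8   10.9 ] M [-0.81  3.7  -0.11] open 56.6 gf 47.6
```

View pics/w9.png

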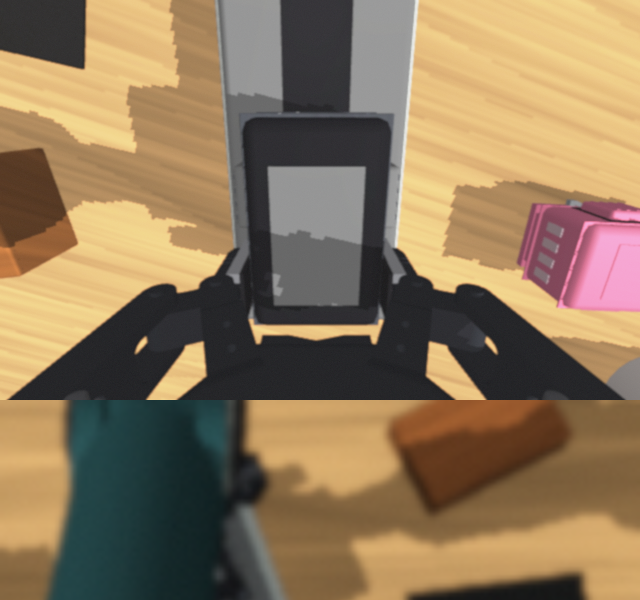

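Firm stop at 17 N, 8 mm past the old home, which fits the charger pushed to its end of travel. The wrist view shows the pack square in the rails with the button edges at (237,180) and (397,185) symmetric. Easing off, releasing and rising to inspect.

```bash
python3 -m handwheel '{"dp":[[2,0,0],[2,0,0],[1.5,0,0],[0,0,0]],"angular":[[0,0,0],[0,0,0],[0,0,0],[0,0,0]],"grip":[0.4,0.4,0.4,0.4]}' 40; python3 m.py; python3 -m handwheel '{"dp":[[0,0,0],[0,0,0],[0,0,0],[0,0,-10],[0,0,-35],[0,0,-40],[15,0,-35],[20,0,-10],[0,0,0]],"angular":[[0,0,0],[0,0,0],[0,0,0],[0,0,0],[0,0,0],[0,0,0],[0,0,0],[0,0,0],[0,0,0]],"grip":[0.75,1,1,1,1,1,1,1,1]}'; python3 m.py
python3 - <<'E'
from h import *
import pickle
np.set_printoptions(precision=1,suppress=True)
d=shot('wrist');t=shot('top');pickle.dump(d,open('w10.pkl','wb'))
c=proj(d,[598,-48,100]);x,y=map(int,c);r,b=label(d,(x-60,max(y-70,0),x+60,min(y+70,400)));print(c,r,rect_on(d,b,100))
p=cv2.resize(patch(d,(598,-48),18.7,100,70,65,4),None,fx=.75,fy=.75)
q=cv2.resize(t['img'][140:250,290:440],(410,300),interpolation=cv2.INTER_CUBIC)
c=np.zeros((420,800,3),np.uint8);c[:,:390]=p;c[:300,390:]=q
cv2.imwrite('pics/p10.png',c[:,:,::-1])
E
```

```text
clock: 20.95
tcp_pos: [619.1, -40.6, 65.9]
orientation: [-0.164, 0.986, 0.0, -0.001]
force: [-4.8, -1.6, -2.8]
opening: 56.5
grip_force: 45.9
t 20.95 tcp [619.09 -40.56  65.85] packyaw 18.89 F [-4.82 -1.57 -2.77] M [-0.29  1.   -0.14] open 56.5 gf 45.9
clock: 21.85
tcp_pos: [586.8, -52.9, 199.5]
orientation: [-0.163, 0.987, -0.001, 0.002]
force: [-0.7, -1.6, 0.3]
opening: 85.4
grip_force: 0.0
t 21.85 tcp [586.84 -52.88 199.48] packyaw 18.81 F [-0.68 -1.58  0.25] M [-0.02  0.02  0.01] open 85.4 gf 0.0
[317.5 210.4] ((317.5, 209.5), (65.0, 43.0), 90.0) (array([598.2, -47.9]), np.float64(18.915993398810627), array([36. , 59.5, 38.4, 59.5]))
```

View pics/p10.png

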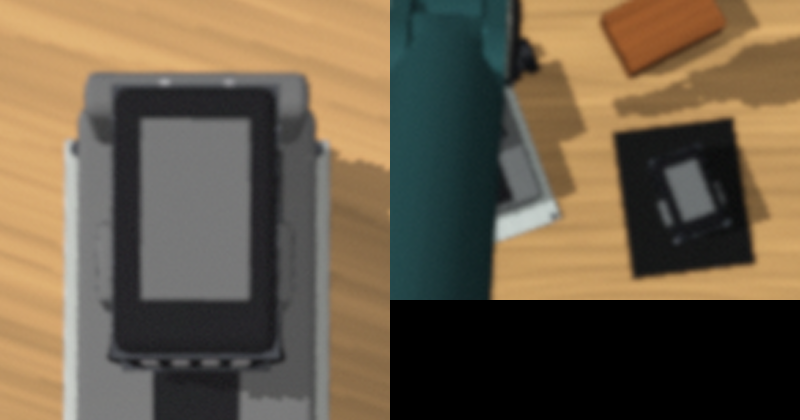

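The patch shows the flat pack tight under the hump, with both buttons out (columns 97–113 and 278–295, as on the charged pack when it was latched). The charger's far end is about 65 mm from the case centre, against 66 mm when the charged pack was home. The charged pack stands in the middle of the mat. Handing in.

```bash
python3 -c "
from station import bot
print(bot.job_done())"
```

```text
the job is handed in; nothing more can be done
None
```

The swap is done and handed in at about 22 s, with no verdict shown: the charged pack stands in the middle of the mat, and the flat pack is home on the charger with both catches out, as far as the last picture shows.

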